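Centre-punch the missing fan screw hole

ROBOT

A 6-joint arm with a two-finger parallel gripper is mounted at the origin on the work surface. World frame = base frame: x ahead of the robot, y to its left, z up, the work surface at z = 0. Lengths are in m, angles in rad, forces in N, time in s.
With the tool pointing down it reaches from about 0.275 to 0.825 m from the base axis. Payload 4.9 kg.
Tool frame: the origin (TCP) lies midway between the tips of the shut fingers; the grasp point (between the pads) lies 19 mm behind it; z points along the fingers, y is the line along which they close (so a half turn about z gives the same grasp; the last joint's range is limited). The gripper opens to 85 mm and grips with 20 to 120 N. Pads are 22 mm wide; open, the fingers measure 114 mm over their backs; the gripper's body (76 mm by 85 mm) begins 54 mm behind the grasp point. The pads swing forward as they close: fully open they stand 13 mm farther back than shut.
Start: joints at [-0.134, 0.326, -0.193, 1.052, 0, 1.437], TCP at [0.55, 0, 0.231] pointing down, gripper open.
Joint ranges: [-2.65, 2.65], [-0.97, 1.79], [-1.3, 1.35], [-1.93, 2.1], [-1.47, 1.37], [-3.14, 3.14]. Speed limits (rad/s): [2.57, 2.57, 3.14, 3.14, 3.14, 3.14].

INTERFACE

Orientations are given as a rotation vector (axis times angle).
In Python, from rig import monitor, imaging, finish_job gives the robot as it stands.
- The arm moves only by the shell command python3 -m jog 'ROWS'. ROWS is JSON, a list of rows, each an object of numbers: "jaw": the opening in per cent of the stroke, from 0 (shut) to 100 (fully open); "tx", "ty", "tz": the shift along the tool's x, y, z in cm; "turn": the turn about the tool's z in degrees. In form: [{"jaw": .., "tx": .., "ty": .., "tz": .., "turn": ..}, ...]. A call has 1 to 10 rows; each row is the pose to reach, as a shift and turn from the pose commanded when the call began, along the tool's axes at that moment; what a row does not reach only later rows make up. A row lasts 1/8 s, in which the tool goes at most 62.5 mm and 10.7 degrees, less where a joint would pass 70% of its speed; a pose out of reach is approached as far as the arm can. A call with a gripper value outside its range is refused whole. The fingers move at their own pace and stop on an object; the grip force is fixed at half the most. Time passes only in rows, so rows that repeat a pose let the fingers close. It gives the time, the measured TCP pose, the force, the opening and the grip force at its end, in the units of the state.
- monitor.sense(): the state, without advancing time (a new reading comes with each control period).
- imaging.capture(name): name is "scene" or "side" or "wrist"; returns the picture (400x640x3 uint8, red, green, blue); there is no depth.
- imaging.get_calibration(name): a dict with "fx", "fy", "cx", "cy" (pixels), "k1" (the pictures are not rectified: a ray, as slopes to the right and down, at radius r is drawn at 1 + k1 r^2 times it, then the intrinsics apply), "cam_to_world" (4x4, takes a point from camera to world coordinates). Camera axes: x right, y up, looking along -z (the intrinsics and any distortion apply to the point x, -y, -z); pixel columns grow to the right and rows downward; lengths in m; the calibration is good to about 2 mm. A picture is of the moment at which its call begins: read the wrist's pose just before it. get_calibration takes no time and is no camera call; for the wrist camera it gives the pose at the moment of the call.
- finish_job(): hands the job in; it is judged then, once.
The state is a dict: "t": time; "joint_positions": joint angles; "joint_velocities": joint speeds; "effort": joint torques, N m; "eef_pos": TCP position; "ee_rot": TCP orientation; "ft_force": force on the tool from outside, world axes, zero at the start; "moment": the same for the moment, N m; "grip_width": opening from 0.0 (shut) to 1.0 (fully open); "finger_force": force on a finger pad.
Only numpy, scipy, OpenCV 4.12 (cv2) and the standard library are available. Lean on these libraries where they do the work, as an engineer would, in place of code of your own. Each camera call takes 0.05 s, during which the arm holds its last target. There are 200 camera calls.

TASK

One fan screw hole is still missing from the aluminium fan panel: its place is the pen-drawn cross in the fourth corner. Stand the spring centre punch (the slim one with a ring foot on three legs, not the squat hold-down weight) upright on that cross, push its barrel straight down until the spring trips, and leave the punch standing there, let go and sprung back out. Do not move the hold-down weight from its place.

Things in the scene. Friction and masses are not known exactly. Their poses are not given: they have to be found in the camera images.
- punch_grip (a point): Spring centre punch: loose upright steel tool, round, 122 mm tall, 290 g. Ring foot 50 mm wide, 8 high, on three legs round a fixed point on the axis; neck 17 wide; dark sliding barrel: collar 32 wide from 46 to 54 mm up, grip 26 wide from 54 to 112, flat-topped cap 25 wide to 122. This point: on the axis in mid-grip, 86 mm above the foot's underside (barrel out), moves with the barrel. z up.
- barrel (a joint): How far the punch's barrel is pushed down over its neck, m: 0 out, 0.013 at its stop. Its spring gives way at about 9 N, needs about 11 N at 2 mm and trips there; the resistance then falls to 7 N at 6 mm and about 3 N at 10 mm and climbs to 10 N at the stop. Counts as tripped past 8 mm. Let go, it springs back to 0. Lifted by the barrel, the foot hangs from it.
- mark (a point): Centre of the black pen cross (lines 44 mm long, 2.5 wide) on the fan panel's top face, 20 mm above the bench. The panel: aluminium sheet 178 mm square on a 190 mm plywood board, fixed, flat, with a fan cut-out 100 mm wide in the middle; in its corners, 54 mm from its centre both ways, three drilled holes 8 mm wide and this cross. x and y along the edges, away from the panel's centre; z up.
- weight_middle (a point): Bystander, the hold-down weight: loose squat steel cylinder 52 mm wide, 36 high, with a neck and a 24 mm knob on top, 68 mm tall, about 500 g. This point: on its axis, 34 mm above its underside. z up. Also near the punch, not to be used: a capacitor (black cylinder 35 mm wide, 62 tall) and a transformer (block 50 x 42 x 40 mm).
Mind the look-alikes: they are no part of the job. Leave any yellow look-alike of the part that bears punch_grip alone.

How it is judged:
On the way:
1. the punch, upright within 10 degrees and within 12 mm of the cross, is pushed in until it trips (more than 8 mm) (value of joint barrel above 0.008 m and horizontal distance between punch_grip and mark below 0.012 m and angle between punch_grip's own z axis and vertical below 0.175 rad and z of punch_grip in the frame of mark below 0.082 m), for 0.03 s.
At the end, for the whole second after the job is handed in: After tripping on the cross, the punch stands upright (within 6 degrees) on the panel, its axis within 15 mm of the cross's centre, its barrel sprung back out (less than 3 mm in) (horizontal distance between punch_grip and mark below 0.015 m and angle between punch_grip's own z axis and vertical below 0.1 rad and z of punch_grip in the frame of mark between 0.081 and 0.091 m and value of joint barrel below 0.003 m); the robot touches nothing.
It fails at once if the hold-down weight is moved more than 30 mm (distance of weight_middle from where it was at the start of the episode above 0.03 m).
It also fails if it takes over 38 s, if anything falls off the work surface, if the arm or the gripper's body presses on something with over 40 N, if the wrist force passes 120 N, or if a joint passes its speed limit or range.

## Working session

There is one attempt and no reset: what is moved stays moved. The work goes in short steps, Python scripts to look and compute and a shell command to move; the robot and the scene stay as the last step left them, time stands still between calls to the robot, and variables do not carry over. Pictures are saved under pics/ and viewed, at most 10 in all, crops included, and the job is handed in when it is done.

```bash
mkdir -p pics
cat > h.py <<'E'
import numpy as np, cv2
from rig import monitor, imaging, finish_job
def ray(c,u,v):
    K=np.array([[c['fx'],0,c['cx']],[0,c['fy'],c['cy']],[0,0,1.]])
    x,y=cv2.undistortPoints(np.array([[[u,v]]],float),K,np.array([c['k1'],0,0,0.]))[0,0]
    T=np.array(c['cam_to_world']); return T[:3,3],T[:3,:3]@np.array([x,-y,-1])
def plane(c,u,v,z):
    o,d=ray(c,u,v); return o+d*(z-o[2])/d[2]
def tri(a,b):
    (o,d),(p,e)=a,b; s=np.linalg.lstsq(np.c_[d,-e],p-o,rcond=None)[0]
    A,B=o+d*s[0],p+e*s[1]; return (A+B)/2,np.linalg.norm(A-B)
def proj(c,P):
    T=np.linalg.inv(np.array(c['cam_to_world'])); q=T[:3,:3]@P+T[:3,3]
    x,y=q[0]/-q[2],-q[1]/-q[2]; f=1+c['k1']*(x*x+y*y); return c['fx']*x*f+c['cx'],c['fy']*y*f+c['cy']
def snap(n,f):
    c=imaging.get_calibration(n); im=imaging.capture(n); cv2.imwrite('pics/'+f,im[:,:,::-1]); return c,im
E
python3 - <<'E'
from h import *
for n in ('scene','side','wrist'):
    c,_=snap(n,n+'0.png'); print(n,c)
s=monitor.sense();print(s['t'],s['eef_pos'],s['ee_rot'],s['grip_width'])
E
```

```text
scene {'fx': 442.0633969537417, 'fy': 442.0633969537417, 'cx': 320.0091378509323, 'cy': 197.04759351561756, 'k1': -0.027029823668474378, 'cam_to_world': array([[ 0.73199465, -0.55535778,  0.39466639,  0.9684791 ],
       [ 0.68129188,  0.60092435, -0.41800874, -0.36747034],
       [-0.00502023,  0.57486317,  0.81823416,  0.85397413],
       [ 0.        ,  0.        ,  0.        ,  1.        ]])}
side {'fx': 398.86192964822277, 'fy': 398.86192964822277, 'cx': 321.01802644248517, 'cy': 197.89437000810855, 'k1': -0.07335145422531537, 'cam_to_world': array([[ 0.70801802,  0.37553051, -0.59806967,  0.05301897],
       [-0.70614166,  0.36612455, -0.60606664, -0.51661501],
       [-0.00862852,  0.85142801,  0.52440052,  0.55391337],
       [ 0.        ,  0.        ,  0.        ,  1.        ]])}
wrist {'fx': 359.3364359699987, 'fy': 359.3364359699987, 'cx': 312.3288916990286, 'cy': 209.21220835383264, 'k1': -0.05173450161326357, 'cam_to_world': array([[ 9.99999808e-01, -1.98913834e-04,  5.86725129e-04,
         5.50444297e-01],
       [ 3.06820839e-05,  9.61793175e-01,  2.73777075e-01,
         7.00342881e-02],
       [-6.18766273e-04, -2.73777004e-01,  9.61792997e-01,
         3.73544934e-01],
       [ 0.00000000e+00,  0.00000000e+00,  0.00000000e+00,
         1.00000000e+00]])}
0.15 [5.49543679e-01 6.39186491e-05 2.30675005e-01] [-2.22070096e+00 -2.22065822e+00  1.29433006e-03] 1.0007798077638916
```

View pics/scene0.png

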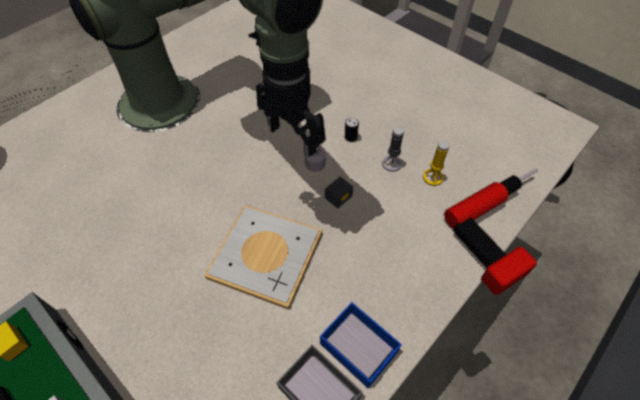

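View pics/side0.png

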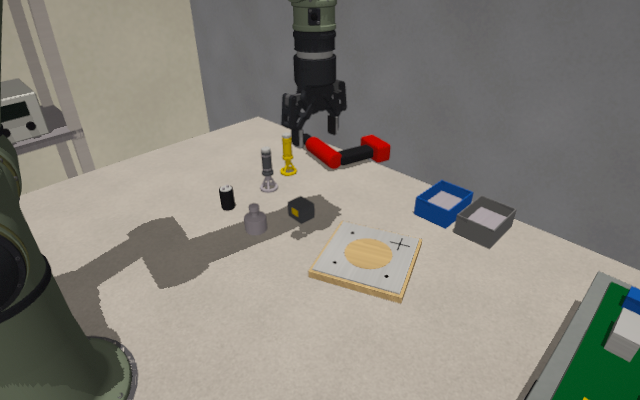

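View pics/wrist0.png

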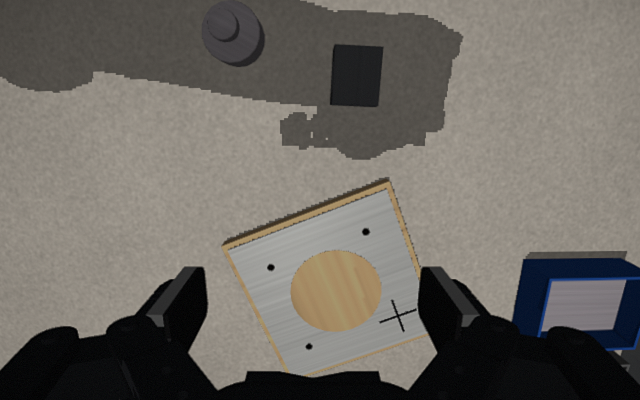

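The punch is at about (397,150) in scene and (267,168) in side. The yellow twin is at (437,165) and (288,155), and the weight at (315,160) and (255,220). The cross is at (277,281) in scene, (400,244) in side and (398,316) in wrist.

Run:
```python
from h import *
C={n:imaging.get_calibration(n) for n in('scene','side','wrist')}
def p(n,a,b,m='side',l='scene'): print(n,*[np.round(x,4) for x in tri(ray(C[l],*a),ray(C[m],*b))])
p('mark ss',(277,281.5),(400,244)); p('mark sw',(277,281.5),(398,316),'wrist'); p('mark side-w',(400,244),(398,316),'wrist','side')
print(plane(C['wrist'],398,316,.02),plane(C['scene'],277,281.5,.02),plane(C['side'],400,244,.02))
p('punch cap',(398,131),(266,151)); p('punch foot',(392,163),(269,186))
p('yellow cap',(442,146),(287,138)); p('yellow foot',(433,178),(288,170))
p('weight mid',(315,160),(255,222)); p('cap top',(351,122),(227,187)); p('transf',(340,188),(301,205))
print('hole',[plane(C['wrist'],u,v,.02).round(4) for u,v in((270,267),(366,231),(309,346))])
for n,b in(('scene',(340,90,470,200)),('side',(240,130,310,200))):
    im=cv2.imread(f'pics/{n}0.png')[b[1]:b[3],b[0]:b[2]]
    cv2.imwrite(f'pics/{n}_c.png',im)
a=cv2.resize(cv2.imread('pics/scene_c.png')[20:100,20:110],None,fx=4.3,fy=4.3,interpolation=2);b=cv2.resize(cv2.imread('pics/side_c.png'),(380,380),interpolation=2)
k=np.zeros((400,790,3),np.uint8);k[:a.shape[0],:a.shape[1]]=a;k[:380,400:780]=b;cv2.imwrite('pics/k.png',k)
```

```text
mark ss [ 0.6457 -0.1554  0.0212] 0.0008
mark sw [ 0.6461 -0.1549  0.0218] 0.0008
mark side-w [ 0.6467 -0.1554  0.0205] 0.0003
[ 0.64692292 -0.15577873  0.02      ] [ 0.64508214 -0.15468766  0.02      ] [ 0.64701206 -0.15503991  0.02      ]
punch cap [0.619  0.2625 0.1154] 0.0049
punch foot [0.6205 0.2618 0.0071] 0.0006
yellow cap [0.7178 0.294  0.1128] 0.0062
yellow foot [0.7205 0.2954 0.0055] 0.0044
weight mid [0.4795 0.1343 0.0184] 0.0034
cap top [0.4878 0.2563 0.0618] 0.0005
transf [0.5903 0.0994 0.0334] 0.0041
hole [array([ 0.5049, -0.0952,  0.02  ]), array([ 0.6063, -0.0543,  0.02  ]), array([ 0.5465, -0.1953,  0.02  ])]
```

View pics/k.png

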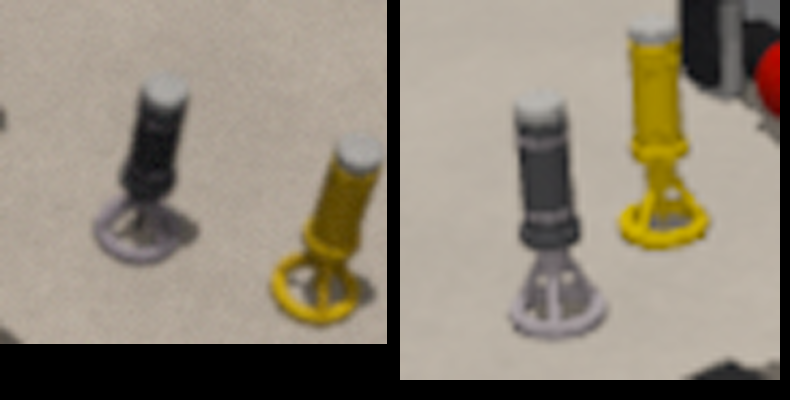

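The punch stands upright at (0.620, 0.262), and triangulated heights of 115 mm (cap) and 7 mm (foot) fit the text. The cross is at (0.646, -0.155, 0.021), consistent with the hole pattern. I'll go above the punch and take one close look.

```bash
python3 -m jog '[{"tx":26.2,"ty":7,"tz":2,"jaw":70},{"tx":26.2,"ty":7,"tz":2,"jaw":70},{"tx":26.2,"ty":7,"tz":2,"jaw":70},{"tx":26.2,"ty":7,"tz":2,"jaw":70},{"tx":26.2,"ty":7,"tz":2,"jaw":70},{"tx":26.2,"ty":7,"tz":2,"jaw":70},{"tx":26.2,"ty":7,"tz":2,"jaw":70},{"tx":26.2,"ty":7,"tz":2,"jaw":70}]'
python3 - <<'E'
from h import *
c,_=snap('wrist','w1.png'); s=monitor.sense(); print(s['t'],s['eef_pos'],s['ee_rot'],s['grip_width'],s['ft_force'])
for z in(.004,.122): print(proj(c,np.array([.62,.262,z])))
np.save('c1.npy',c,allow_pickle=True)
E
```

```text
0.2 [5.49673425e-01 6.65199304e-05 2.30818616e-01] [-2.22086840e+00 -2.22083293e+00  9.57504425e-04] 0.9960966880726587 [ 0.04705873 -0.17562808 -0.10328503]
(np.float64(390.923903641156), np.float64(-113.3061722635382))
(np.float64(431.2114848896), np.float64(-223.7750544152753))invalid input at $[0]: expected keys jaw, tx, ty, tz, turn
```

View pics/w1.png

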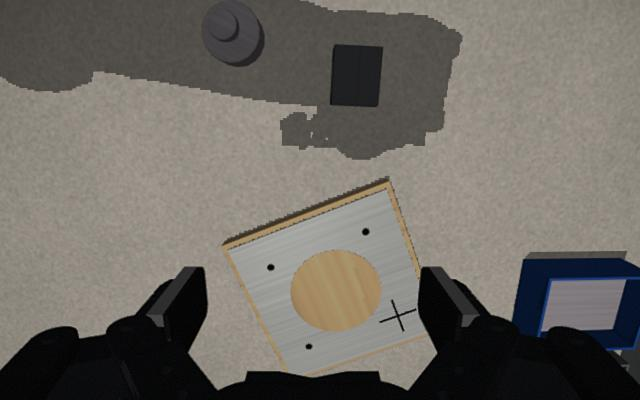

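The call was refused because every row needs all five keys, so the picture shows the same view as before. I'll send it again with "turn" included.

```bash
python3 -m jog '[{"jaw":70,"tx":26.2,"ty":7,"tz":2,"turn":0},{"jaw":70,"tx":26.2,"ty":7,"tz":2,"turn":0},{"jaw":70,"tx":26.2,"ty":7,"tz":2,"turn":0},{"jaw":70,"tx":26.2,"ty":7,"tz":2,"turn":0},{"jaw":70,"tx":26.2,"ty":7,"tz":2,"turn":0},{"jaw":70,"tx":26.2,"ty":7,"tz":2,"turn":0},{"jaw":70,"tx":26.2,"ty":7,"tz":2,"turn":0},{"jaw":70,"tx":26.2,"ty":7,"tz":2,"turn":0}]'
python3 - <<'E'
from h import *
c,_=snap('wrist','w1.png'); s=monitor.sense(); print(s['t'],s['eef_pos'],s['ee_rot'],s['grip_width'],s['ft_force'])
for z in(.004,.122): print(proj(c,np.array([.62,.262,z])))
np.save('c1.npy',c,allow_pickle=True)
E
```

```text
t: 1.2
eef_pos: [0.62, 0.2607, 0.2116]
ee_rot: [2.223, 2.219, -0.0]
ft_force: [-0.0, 0.2, -0.2]
grip_width: 0.703
finger_force: 0.0
1.25 [0.62011788 0.26070546 0.21166118] [2.22320216e+00 2.21941234e+00 1.74199825e-04] 0.6991508036291493 [-0.0476103   0.20118182  0.39693458]
(np.float64(311.2112770434654), np.float64(178.88423583099637))
(np.float64(310.8527442777551), np.float64(212.62575650766735))
```

View pics/w1.png

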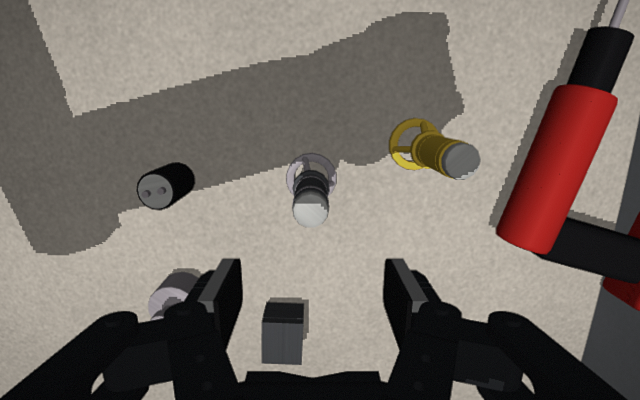

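The cap top is at (310.5,209.5) and the foot ring at (311,177), so the punch is about 2 mm further in +y than estimated, at y ≈ 0.263. x is right. The fingers have room on both sides, so I'll descend and close.

```bash
python3 -m jog '[{"jaw":70,"tx":0.2,"ty":0,"tz":4,"turn":0},{"jaw":70,"tx":0.2,"ty":0,"tz":8,"turn":0},{"jaw":70,"tx":0.2,"ty":0,"tz":12,"turn":0},{"jaw":70,"tx":0.2,"ty":0,"tz":14.4,"turn":0},{"jaw":70,"tx":0.2,"ty":0,"tz":14.4,"turn":0},{"jaw":70,"tx":0.2,"ty":0,"tz":14.4,"turn":0}]' && python3 -m jog '[{"jaw":15,"tx":0,"ty":0,"tz":0,"turn":0},{"jaw":15,"tx":0,"ty":0,"tz":0,"turn":0},{"jaw":15,"tx":0,"ty":0,"tz":0,"turn":0},{"jaw":15,"tx":0,"ty":0,"tz":0,"turn":0},{"jaw":15,"tx":0,"ty":0,"tz":0,"turn":0},{"jaw":15,"tx":0,"ty":0,"tz":0,"turn":0},{"jaw":15,"tx":0,"ty":0,"tz":0,"turn":0},{"jaw":15,"tx":0,"ty":0,"tz":0,"turn":0}]'
```

```text
t: 2.0
eef_pos: [0.621, 0.2637, 0.0688]
ee_rot: [2.222, 2.22, 0.003]
ft_force: [0.6, 0.1, -0.1]
grip_width: 0.701
finger_force: 0.0
t: 3.0
eef_pos: [0.6207, 0.2643, 0.0686]
ee_rot: [2.221, 2.221, 0.003]
ft_force: [-1.2, -0.1, 5.7]
grip_width: 0.29
finger_force: 58.3
```

Gripped at 24.7 mm with 58 N. Next I'll lift and carry it over.

```bash
python3 -m jog '[{"jaw":15,"tx":0,"ty":0,"tz":-3,"turn":0},{"jaw":15,"tx":0,"ty":0,"tz":-6,"turn":0},{"jaw":15,"tx":-2,"ty":0.2,"tz":-8,"turn":0},{"jaw":15,"tx":-6,"ty":0.5,"tz":-8,"turn":0},{"jaw":15,"tx":-11,"ty":1,"tz":-8,"turn":0},{"jaw":15,"tx":-16,"ty":1.5,"tz":-8,"turn":0},{"jaw":15,"tx":-21,"ty":2,"tz":-8,"turn":0},{"jaw":15,"tx":-26,"ty":2.5,"tz":-8,"turn":0},{"jaw":15,"tx":-31,"ty":2.5,"tz":-8,"turn":0},{"jaw":15,"tx":-36,"ty":2.5,"tz":-8,"turn":0}]' && python3 -m jog '[{"jaw":15,"tx":-4,"ty":0,"tz":0,"turn":0},{"jaw":15,"tx":-5.9,"ty":0,"tz":0,"turn":0},{"jaw":15,"tx":-5.9,"ty":0,"tz":2,"turn":0},{"jaw":15,"tx":-5.9,"ty":0,"tz":3,"turn":0},{"jaw":15,"tx":-5.9,"ty":0,"tz":3,"turn":0},{"jaw":15,"tx":-5.9,"ty":0,"tz":3,"turn":0}]'
python3 - <<'E'
from h import *
S=[]
for n in('scene','side','wrist'):
    c,im=snap(n,n+'2.png'); q=proj(c,np.array([.646,-.155,.08])); x,y=int(q[0]),int(q[1]); print(n,q, proj(c,np.array([.646,-.155,.02])))
    r=(50,65) if n!='wrist' else (110,143)
    x0,y0=max(0,min(x-r[0],640-2*r[0])),max(0,min(y-r[1],400-2*r[1])); print('crop',x0,y0)
    S.append(cv2.resize(im[y0:y0+2*r[1],x0:x0+2*r[0],::-1],(260,338),interpolation=2))
cv2.imwrite('pics/k2.png',np.hstack(S)); s=monitor.sense(); print(s['t'],s['eef_pos'],s['ft_force'])
E
```

```text
t: 4.25
eef_pos: [0.6439, -0.0987, 0.1466]
ee_rot: [-2.222, -2.22, 0.002]
ft_force: [0.2, 0.7, -3.8]
grip_width: 0.287
finger_force: 59.4
t: 5.0
eef_pos: [0.6453, -0.1545, 0.1177]
ee_rot: [2.22, 2.222, 0.0]
ft_force: [0.2, -0.2, -1.8]
grip_width: 0.291
finger_force: 59.4
scene (np.float64(274.56007326146596), np.float64(268.8813488185227)) (np.float64(277.2022884874506), np.float64(281.8884737303446))
crop 224 203
side (np.float64(402.5128002762742), np.float64(221.30383528786365)) (np.float64(399.7082021092889), np.float64(244.20203555461651))
crop 352 156
wrist (np.float64(311.3045610657093), np.float64(242.59980341495725)) (np.float64(311.3582161772377), np.float64(211.3743798131708))
crop 201 99
5.15 [ 0.64558344 -0.15476789  0.11808907] [-0.03186217 -0.19053747 -2.84070337]
```

View pics/k2.png

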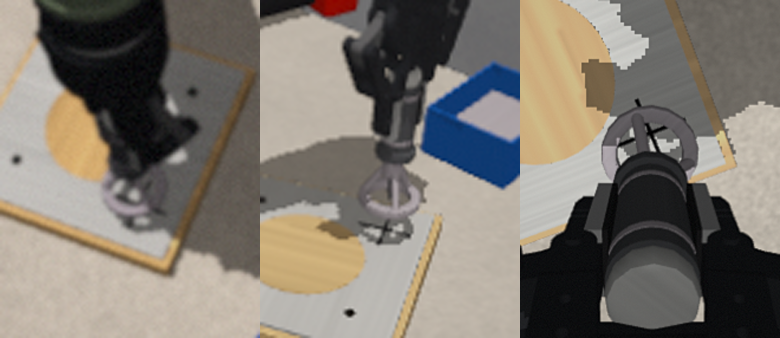

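The punch hangs with its ring just above the cross. Ring centre is at about (402,232) in side, (275.5,276) in scene and x ≈ 310 in wrist, where its top edge is at y ≈ 188. The cross is at wrist (311,211). I'll put numbers on the offset.

Run:
```python
from h import *
C={n:imaging.get_calibration(n) for n in('scene','side','wrist')}
print(tri(ray(C['scene'],275.5,276),ray(C['side'],401.8,232.2)))
print('scene/side on z=.054',plane(C['scene'],275.5,276,.054),plane(C['side'],401.8,232.2,.054))
for z in (.05,.055,.058): print('ring far edge wrist',plane(C['wrist'],310.2,187.8,z)-[0,.025,0])
print('cap', [plane(C['wrist'],201+(653-520)*.846,99+v*.846,.1715).round(4) for v in(255,295,335)], 'mark',plane(C['wrist'],311,211,.02))
```

```text
(array([ 0.64676378, -0.15640214,  0.05210091]), np.float64(0.0007188982018538881))
scene/side on z=.054 [ 0.64766802 -0.15725809  0.054     ] [ 0.64456844 -0.15735402  0.054     ]
ring far edge wrist [ 0.64528276 -0.15656225  0.05      ]
ring far edge wrist [ 0.64530184 -0.15545236  0.055     ]
ring far edge wrist [ 0.64531329 -0.15478643  0.058     ]
cap [array([ 0.6467, -0.1414,  0.1715]), array([ 0.6467, -0.1528,  0.1715]), array([ 0.6467, -0.1651,  0.1715])] mark [ 0.64571124 -0.15479207  0.02      ]
```

The foot is within about 1–2 mm of the cross and upright. The panel should be about 29 mm below the foot, so I'll lower slowly and watch the force.

```bash
python3 -m jog '[{"jaw":15,"tx":0,"ty":0,"tz":1.5,"turn":0},{"jaw":15,"tx":0,"ty":0,"tz":2.5,"turn":0},{"jaw":15,"tx":0,"ty":0,"tz":2.8,"turn":0},{"jaw":15,"tx":0,"ty":0,"tz":2.9,"turn":0},{"jaw":15,"tx":0,"ty":0,"tz":3,"turn":0},{"jaw":15,"tx":0,"ty":0,"tz":3,"turn":0}]'; python3 -m jog '[{"jaw":15,"tx":0,"ty":0,"tz":0.1,"turn":0},{"jaw":15,"tx":0,"ty":0,"tz":0.1,"turn":0}]'
```

```text
t: 5.9
eef_pos: [0.6442, -0.1548, 0.0886]
ee_rot: [-2.221, -2.221, 0.001]
ft_force: [-5.2, 1.8, 9.2]
grip_width: 0.29
finger_force: 60.7
t: 6.15
eef_pos: [0.6442, -0.1549, 0.0879]
ee_rot: [-2.221, -2.221, 0.001]
ft_force: [-5.1, 1.7, 10.5]
grip_width: 0.29
finger_force: 60.8
```

Contact came at about z = 0.089, as expected. I'll push about 11 mm through the trip point.

```bash
python3 -m jog '[{"jaw":15,"tx":0,"ty":0,"tz":0.4,"turn":0},{"jaw":15,"tx":0,"ty":0,"tz":0.8,"turn":0},{"jaw":15,"tx":0,"ty":0,"tz":1.1,"turn":0},{"jaw":15,"tx":0,"ty":0,"tz":1.1,"turn":0},{"jaw":15,"tx":0,"ty":0,"tz":1.1,"turn":0}]'
```

```text
t: 6.78
eef_pos: [0.6444, -0.1549, 0.0762]
ee_rot: [-2.221, -2.221, 0.001]
ft_force: [-4.9, 0.9, 8.2]
grip_width: 0.289
finger_force: 61.0
```

Run:
```python
from h import *
S=[]
for n,x0,y0,r in(('side',352,156,(50,65)),('wrist',201,99,(110,143))):
    c,im=snap(n,n+'3.png'); S.append(cv2.resize(im[y0:y0+2*r[1],x0:x0+2*r[0],::-1],(390,507),interpolation=2))
cv2.imwrite('pics/k3.png',np.hstack(S))
```

```text
(no output)
```

View pics/k3.png

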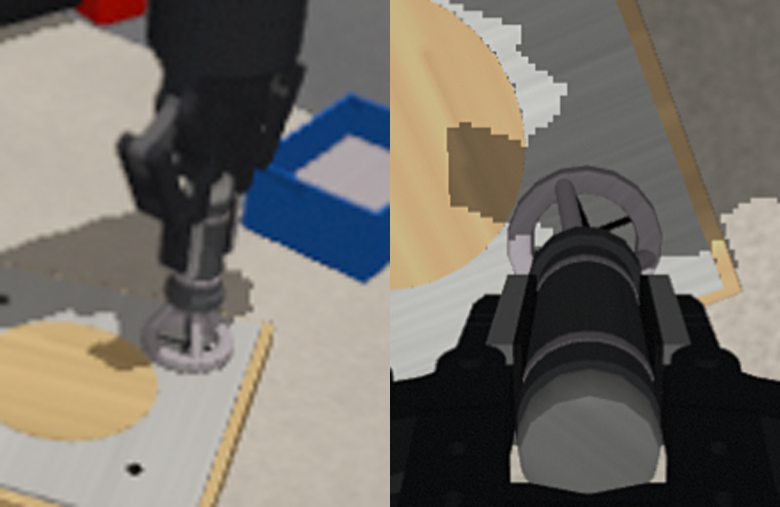

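The barrel looks pushed in, with the collar close down over the legs. To rule out slip in the grip, I'll compare the cap's place in the wrist picture before and after.

Run:
```python
from h import *
a,b=[cv2.imread(f'pics/wrist{i}.png',0) for i in(2,3)]
for x,y,w,h in((270,300,85,80),(285,250,55,60)):
    r=cv2.matchTemplate(b[y-25:y+h+20,x-20:x+w+20],a[y:y+h,x:x+w],cv2.TM_CCOEFF_NORMED); _,v,_,l=cv2.minMaxLoc(r); print(v,l[0]-20,l[1]-25)
```

```text
0.9981833100318909 0 0
0.9832196235656738 0 0
```

There is no slip, so the barrel went in about 12 mm and has tripped. Next I'll rise with the spring, open, and back off straight up.

```bash
python3 -m jog '[{"jaw":15,"tx":0,"ty":0,"tz":-0.5,"turn":0},{"jaw":15,"tx":0,"ty":0,"tz":-1,"turn":0},{"jaw":15,"tx":0,"ty":0,"tz":-1.2,"turn":0},{"jaw":15,"tx":0,"ty":0,"tz":-1.2,"turn":0},{"jaw":15,"tx":0,"ty":0,"tz":-1.2,"turn":0}]' && python3 -m jog '[{"jaw":70,"tx":0,"ty":0,"tz":0,"turn":0},{"jaw":70,"tx":0,"ty":0,"tz":0,"turn":0},{"jaw":70,"tx":0,"ty":0,"tz":0,"turn":0},{"jaw":70,"tx":0,"ty":0,"tz":0,"turn":0},{"jaw":70,"tx":0,"ty":0,"tz":0,"turn":0},{"jaw":70,"tx":0,"ty":0,"tz":0,"turn":0}]' && python3 -m jog '[{"jaw":70,"tx":0,"ty":0,"tz":-3,"turn":0},{"jaw":70,"tx":0,"ty":0,"tz":-7,"turn":0},{"jaw":70,"tx":0,"ty":0,"tz":-12,"turn":0},{"jaw":70,"tx":0,"ty":0,"tz":-15,"turn":0},{"jaw":70,"tx":4,"ty":0,"tz":-15,"turn":0},{"jaw":70,"tx":8,"ty":0,"tz":-15,"turn":0},{"jaw":70,"tx":8,"ty":0,"tz":-15,"turn":0}]'
python3 - <<'E'
from h import *
S=[]
for n,x0,y0,r in(('scene',224,203,(50,65)),('side',352,156,(50,65))):
    c,im=snap(n,n+'4.png'); S.append(cv2.resize(im[y0:y0+2*r[1],x0:x0+2*r[0],::-1],(390,507),interpolation=2))
    print(n,[proj(c,np.array([.646,-.155,z])) for z in(.024,.142)])
cv2.imwrite('pics/k4.png',np.hstack(S)); print(monitor.sense()['t'])
E
```

```text
t: 7.5
eef_pos: [0.6452, -0.1552, 0.0885]
ee_rot: [2.221, 2.221, 0.0]
ft_force: [-4.8, 1.3, 7.7]
grip_width: 0.288
finger_force: 60.5
t: 8.25
eef_pos: [0.645, -0.155, 0.0872]
ee_rot: [-2.221, -2.221, -0.0]
ft_force: [-0.3, -0.3, -0.2]
grip_width: 0.698
finger_force: 0.0
t: 9.12
eef_pos: [0.6449, -0.0723, 0.2376]
ee_rot: [-2.217, -2.225, -0.001]
ft_force: [0.9, -0.3, -0.2]
grip_width: 0.699
finger_force: 0.0
scene [(np.float64(277.03513370415845), np.float64(281.06603285123964)), (np.float64(271.4898482374813), np.float64(253.74896022153482))]
side [(np.float64(399.8898187852999), np.float64(242.72953828406054)), (np.float64(405.5994956063017), np.float64(195.6978276881722))]
9.225
```

View pics/k4.png

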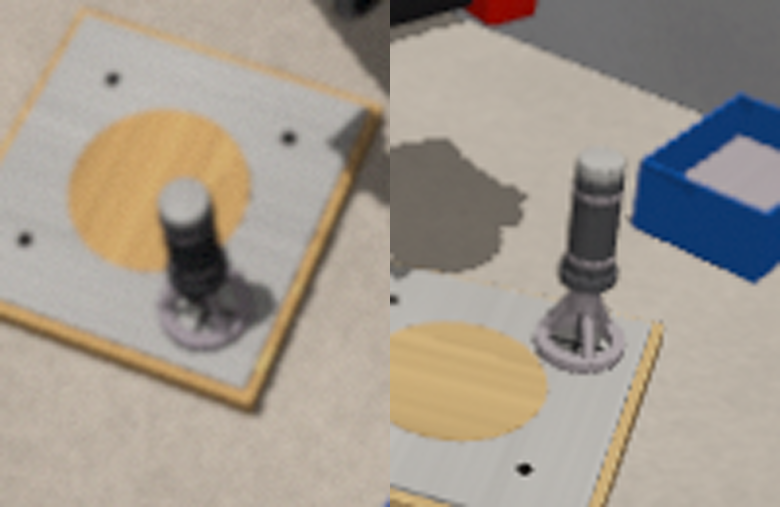

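The punch stands alone and upright on the cross with its barrel out. Ring centre is at side crop (580,338) against (577,338) predicted, and the cap at (600,163) against (599,155). I'll hand it in.

```bash
python3 -c "
from rig import finish_job; print(finish_job())"
```

```text
the job is handed in; nothing more can be done
None
```

The punch was pushed in about 12 mm on the cross, past the 8 mm trip point, and now stands there upright, let go, with its barrel sprung back out; I handed the job in at about 9 s, with no verdict shown and the weight left alone.

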